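# Pump a ratchet bar clamp onto a glued stand and keep the squeeze

## Robot

A 6-joint arm with a two-finger parallel gripper is mounted at the origin on the work surface. World frame = base frame: x ahead of the robot, y to its left, z up, the work surface at z = 0. Lengths are in mm, angles in degrees, forces in N, time in s.
With the tool pointing down it reaches from about 350 to 850 mm from the base axis. Payload 8.1 kg.
Tool frame: the origin (TCP) lies on the front face of the gripper's body, between the roots of the fingers; the fingertips stand 73 mm ahead of it and the grasp point (between the pads) lies 54 mm ahead of it; z points along the fingers, y is the direction in which the jaws open and shut (so a half turn about z gives the same grasp; the last joint's range is limited). The gripper opens to 85 mm and grips with 20 to 120 N. Pads are 22 mm wide; open, the fingers measure 114 mm over their backs; the gripper's body (76 mm by 85 mm) begins 54 mm behind the grasp point. The pads swing forward as they close: fully open they stand 13 mm farther back than shut.
Start: joints at [60.138, 7.471, 85.268, -0, 87.261, -4.893], TCP at [253.262, 543.934, 303.892] pointing down, gripper open.
Joint ranges: [-169.43, 169.43], [-51.17, 129.36], [1.28, 143.12], [-76.62, 256.62], [0, 156.53], [-152.29, 152.29]. Speed limits (degrees/s): [136.94, 136.94, 159.86, 180, 180, 180].

## Interface

Orientations are given as [roll, pitch, yaw] about the fixed x, y, z axes, in that order (R = Rz(yaw) Ry(pitch) Rx(roll)).
In Python, from bench import r, imaging gives the robot as it stands.
- The arm moves only by the tool drive_tool, never from a script. Its argument "commands" is text: rows parted by semicolons, each of 7 numbers parted by spaces: the turn, a rotation vector about the tool's x, y, z in degrees, then the shift along the tool's x, y, z in cm, then the finger opening in cm, from 0 to 8.54. In form: rx ry rz dx dy dz fingers; .... A call has 1 to 12 rows; each row is the pose to reach, as a shift and turn from the pose measured when the call began, along the tool's axes at that moment; what a row does not reach only later rows make up. A row lasts 1/8 s, in which the tool goes at most 62.5 mm and 10.7 degrees, less where a joint would pass 70% of its speed; a pose out of reach is approached as far as the arm can. A call with a gripper value outside its range is refused whole. The fingers move at their own pace and stop on an object; "force" is the grip in N (left out, the last holds). Time passes only in rows, so rows that repeat a pose let the fingers close. It gives the time, the measured TCP pose, the force and the opening at its end, in the units of the state.
- r.sense(): the state, without advancing time (a new reading comes with each control period).
- imaging.snapshot(name): name is "scene" or "top" or "wrist"; returns a dict with "pixels" (384x512x3 uint8, red, green, blue), "fx", "fy", "cx", "cy" (pixels), "world_from_camera" (4x4, takes a point from camera to world coordinates); the wrist camera has in their place "hand_eye" (4x4, takes a point from camera to tool coordinates, whose origin is the TCP and whose axes are the flange's). Camera axes: x right, y up, looking along -z (the intrinsics and any distortion apply to the point x, -y, -z); pixel columns grow to the right and rows downward; lengths in mm; the calibration is good to about 2 mm. A picture is of the moment at which its call begins: read the wrist's pose just before it. There is no depth.
- r.hand_in(): hands the job in, once; it reports no verdict.
The state is a dict: "time": time; "joint_pos": joint angles; "qd": joint speeds; "joint_efforts": joint torques, N m; "tool_pos": TCP position; "tcp_rot": TCP orientation; "ft_force": force on the tool from outside, world axes, zero at the start; "wrist_torque": the same for the moment, N m; "finger_gap": finger opening in mm.
Only numpy, scipy, OpenCV 4.12 (cv2) and the standard library are available. Lean on these libraries where they do the work, as an engineer would, in place of code of your own. Each camera call takes 0.05 s, during which the arm holds its last target. There are 200 camera calls.

## Task

The little wooden stand has just been glued and lies in the open mouth of the one-hand ratchet clamp on the desk. Pump the clamp's trigger against its handle until the soft orange pads close on the stand and press on it with about 20 newtons (40 would crush it), and finish still squeezing the trigger so that the pressure stays on. Do not push the bar, the far jaw or the stand with the fingers, leave clamp and stand lying about where they are, and do not disturb the other things on the desk.

Things in the scene. Friction and masses are not known exactly. Their poses are not given: they have to be found in the camera images.
- grip (a point): place to squeeze the black one-hand bar clamp, half-way up (15 mm above the desk), midway between the outer faces of handle and let-out trigger. The clamp lies flat and loose, about 0.37 kg, 30 mm high. Clamp's axes: x from handle end to the jaws' throat (handle on the robot's side), y from near jaw to far jaw, z up. The toothed bar runs along y, 60 mm ahead in x
- handle_face (a point): middle of the handle's straight outer face, 27 mm from grip in -y, where one finger goes; clamp's axes. The handle is 28 mm high and runs 48 mm either way in x. It does not move in the clamp, so squeezing draws the whole clamp about 8 mm sideways between the fingers, and the trigger's spring pushes it back
- trigger_face (a point): point on the orange trigger's outer face opposite handle_face, 27 mm from grip in +y while let out: 54 mm over both faces, 36 mm when fully squeezed. Trigger 24 mm high, from desk level, reaching 25 mm either way in x. Its face leans up to 0.15 rad; this frame turns with the trigger
- trigger (a joint): rad: 0 let out (springs out by itself), 0.21 fully squeezed; the grip narrows 87 mm per rad. A free stroke takes 6 to 10 N; each newton at the jaws costs about 0.6 N more. The ratchet has 5 mm teeth: the first part of a stroke takes up play, the rest draws the jaw 35 mm per rad, 5 mm a full stroke. Let out fully for the next tooth. Let out short of a tooth, the jaw gives back up to 5 mm
- bar (a joint): how far the bar and far jaw have been drawn in, m, growing as the jaws close; the unpressed pads are 0.100 minus this apart. The bar's tail sticks out 64 mm plus this behind the clamp's bar centre, in -y
- far_pad (a joint): how far the far jaw's soft orange pad (26 x 12 thick x 21 mm) is pressed in, m: 0 free, 7 N per mm, at most 7.5 mm
- near_pad (a joint): the same for the near jaw's pad, same size and stiffness; once both pads touch the stand, drawing the bar in 1 mm adds about 3.5 N
- far_pad_face (a point): centre of the face of the far jaw's pad that meets the stand; clamp's axes
- near_pad_face (a point): centre of the face of the near jaw's pad that meets the stand; clamp's axes
- stand_mid (a point): the brown wooden stand, two cheeks joined by a base, a sloping back and a lip: centre half-way up; 56 mm along its x, 46 mm along its y (across the cheeks, the clamped direction), 44 mm high, about 90 g, loose
- coaster: round marble coaster, 136 mm across, 10 mm high, fixed; centre of its underside
- tealight: empty white ceramic tealight holder on the coaster, 58 mm across, 30 mm high; centre of its underside; leave alone
- case: pearl-white charging case lying on the coaster, 46 x 58 x 21 mm; centre of its underside; leave alone
- dispenser: grey upright battery dispenser with a twist cap, 36 mm across, 76 mm high; centre of its underside; leave alone
- pillbox: light blue pill box with a hinged lid, shut, 50 x 70 x 22 mm; centre of its underside; leave alone

How it is judged (in metres and radians):
On the way, in this order (a step that is already met when the one before it is completed fails the run):
1. the trigger is squeezed for a first stroke (value of joint trigger above 0.12 rad), for 0.05 s.
2. the far jaw's pad presses on the stand (contact force between far_pad and stand above 2 N), for 0.1 s.
At the end, for the whole second after the job is handed in: both pads press on the stand with 8 to 32 N, the fingers still squeeze the trigger (over 0.03 rad, over 2 N on it and on the handle), the stand lies still and flat on the desk, untouched by the fingers, and stand and clamp are within 60 mm of where they were (contact force between far_pad and stand between 8 and 32 N and contact force between near_pad and stand between 8 and 32 N and value of joint trigger above 0.03 rad and contact force between the fingers and trigger above 2 N and contact force between the fingers and clamp_c2 above 2 N and contact force between the fingers and stand below 0.5 N and linear speed of stand below 0.02 m/s and height (world z) of stand_mid below 0.032 m and angle between each of stand_mid, grip's own z axis and vertical below 0.15 rad and distance of each of stand_mid, grip from where it was at the start of the episode below 0.06 m); the arm keeps its last pose, push and grip.
It fails at once if the stand is crushed: more than 40 N between a pad and the stand (contact force between any of far_pad, near_pad and stand above 40 N).
It fails at once if the fingers push the bar or the far jaw (contact force between the fingers and bar above 3 N).
It fails at once if the fingers push the stand (contact force between the fingers and stand above 3 N).
It fails at once if another thing on the desk is moved more than 15 mm (distance of any of tealight, case, dispenser, pillbox from where it was at the start of the episode above 0.015 m).
It also fails if it takes over 45 s, if anything falls off the work surface, if the arm or the gripper's body presses on something with over 40 N, if the wrist force passes 120 N, or if a joint passes its speed limit or range.

## Working session

There is one attempt and no reset: what is moved stays moved. The work goes in short steps, Python scripts to look and compute and a tool call to move; the robot and the scene stay as the last step left them, time stands still between calls to the robot, and variables do not carry over. Pictures are saved under pics/ and viewed, about 8 in all and at most 12, crops included, and the job is handed in when it is done.

Besides the shell and the picture viewer there is one more tool, called after ">>>" as name(argument=value, ...), one argument or row to a line, values as JSON. drive_tool: Moves the arm, as the interface text tells. Its arguments: {"type":"object","properties":{"commands":{"type":"string"},"force":{"type":"number"}},"required":["commands"]}

```bash
mkdir -p pics; cat > h.py <<'E'
import numpy as np,cv2
from bench import r,imaging
def snap(n,f):
    s=imaging.snapshot(n); cv2.imwrite('pics/'+f,s['pixels'][:,:,::-1]); return s
def plane(s,u,v,z,M=None):
    M=np.array(s['world_from_camera'] if M is None else M)
    d=M[:3,:3]@np.array([(u-s['cx'])/s['fx'],-(v-s['cy'])/s['fy'],-1]); o=M[:3,3]
    return o+d*(z-o[2])/d[2]
E
python3 - <<'E'
from h import *
import pickle
s=snap('top','top.png');print({k:v for k,v in s.items() if k!='pixels'});pickle.dump(s,open('top.pkl','wb'))
s=snap('scene','scene.png');print({k:v for k,v in s.items() if k!='pixels'});pickle.dump(s,open('scene.pkl','wb'))
print(r.sense())
E
```

```text
{'fx': 459.36336980961596, 'fy': 459.36336980961596, 'cx': 260.2186860978219, 'cy': 194.3632799777748, 'world_from_camera': array([[ 3.46562927e-02,  9.78756928e-01, -2.02073790e-01,
         3.48018189e+02],
       [-9.99393220e-01,  3.32355462e-02, -1.04206628e-02,
        -5.10836463e+01],
       [-3.48326313e-03,  2.02312317e-01,  9.79314859e-01,
         1.06512723e+03],
       [ 0.00000000e+00,  0.00000000e+00,  0.00000000e+00,
         1.00000000e+00]])}
{'fx': 442.58948031790396, 'fy': 442.58948031790396, 'cx': 252.41419184589085, 'cy': 191.9075893775193, 'world_from_camera': array([[ 8.30055522e-01, -3.04531648e-01,  4.67191937e-01,
         1.02215997e+03],
       [ 5.57653082e-01,  4.61590687e-01, -6.89896426e-01,
        -6.71748538e+02],
       [-5.55615194e-03,  8.33183361e-01,  5.52968910e-01,
         5.95605709e+02],
       [ 0.00000000e+00,  0.00000000e+00,  0.00000000e+00,
         1.00000000e+00]])}
{'time': 0.1, 'joint_pos': array([ 6.01374023e+01,  7.51274220e+00,  8.53231321e+01, -5.99832725e-05,
        8.72604946e+01, -4.89334016e+00]), 'qd': array([-0.02307564, -0.22205308, -0.09669524, -0.05939257, -0.0590937 ,
       -0.12983735]), 'joint_efforts': array([-2.93155945e-04, -5.70955575e+01, -5.01937795e+01, -3.22888918e-04,
        8.41390633e-03,  1.78369839e-05]), 'tool_pos': array([253.07772709, 543.60805039, 302.92788529]), 'tcp_rot': array([-1.79903977e+02, -8.16067945e-03,  1.55030739e+02]), 'ft_force': array([-0.51808458, -0.41616855,  1.0715691 ]), 'wrist_torque': array([0.00695044, 0.00991229, 0.02342481]), 'finger_gap': 85.68852597403301}
```

View pics/top.png

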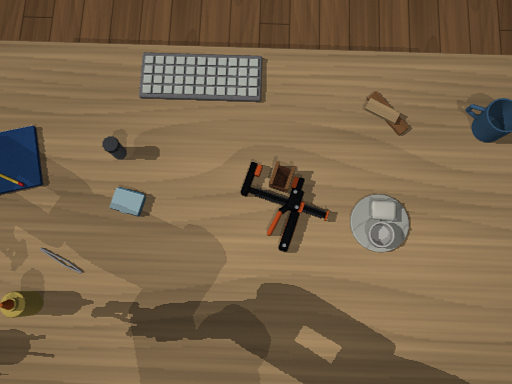

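View pics/scene.png

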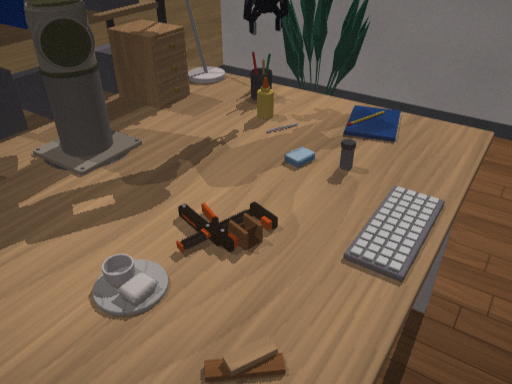

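The top view shows the clamp at about (285,210): the handle runs down to (285,248), the trigger tip is at (268,235), the bar goes from (245,190) to (327,215), and the stand is at (283,177). Next I'll zoom in.

```bash
python3 -c "
import cv2
a=cv2.imread('pics/top.png')[150:260,230:340];cv2.imwrite('pics/c1.png',cv2.resize(a,None,fx=5.4,fy=5.4,interpolation=2))"
```

```text
(no output)
```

View pics/c1.png

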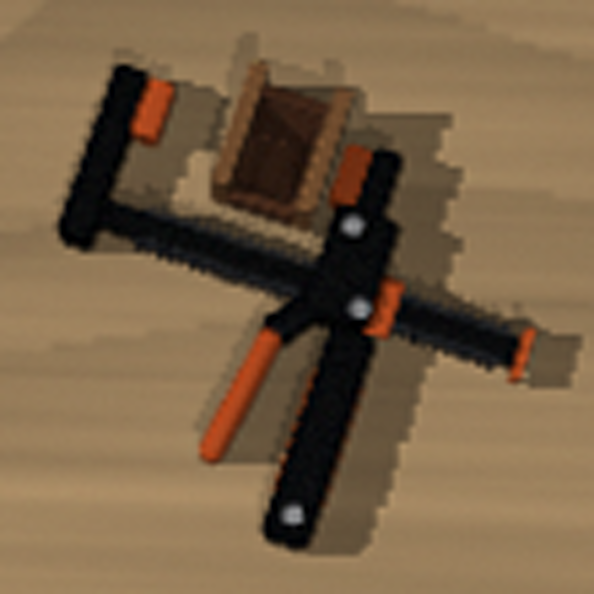

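```bash
python3 - <<'E'
from h import *
import pickle
s=pickle.load(open('top.pkl','rb'))
P={}
for n,u,v,z in [('bolt_handle',292,515,30),('bolt_mid',360,308,30),('bolt_up',352,225,30),('h_end_R',312,548,28),('h_end_L',264,535,28),('h_up_R',372,350,28),('h_up_L',325,325,28),('trg_up_L',265,335,24),('trg_dn_L',200,455,24),('trg_dn_R',222,458,24),('trg_up_R',282,338,24),('bar_far_top',112,205,20),('tail_mid',518,352,20),('st_a',260,62,44),('st_b',357,90,44),('st_c',215,190,44),('st_d',312,218,44),('nearpad_face_lo',333,200,25),('nearpad_face_hi',350,147,25),('farpad_lo',158,143,25),('farpad_hi',175,85,25)]:
    P[n]=plane(s,230+(u+.5)/5.4-.5,150+(v+.5)/5.4-.5,z); print(n,P[n].round(1))
def yaw(a,b): d=P[b]-P[a]; return np.degrees(np.arctan2(d[1],d[0]))
for a,b in [('bolt_handle','bolt_mid'),('h_end_R','h_up_R'),('h_end_L','h_up_L'),('trg_dn_L','trg_up_L'),('tail_mid','bar_far_top'),('st_c','st_a'),('st_d','st_b')]: print(a,b,yaw(a,b))
E
```

```text
bolt_handle [447.2 -96.8  30. ]
bolt_mid [ 535.8 -123.5   30. ]
bolt_up [ 571.6 -119.4   30. ]
h_end_R [ 434.  -105.6   28. ]
h_end_L [438.7 -85.4  28. ]
h_up_R [ 518.3 -129.    28. ]
h_up_L [ 528.3 -108.9   28. ]
trg_up_L [523.8 -83.7  24. ]
trg_dn_L [471.7 -57.8  24. ]
trg_dn_R [470.8 -67.   24. ]
trg_up_R [522.8 -91.   24. ]
bar_far_top [579.1 -16.4  20. ]
tail_mid [ 520.8 -191.8   20. ]
st_a [638.4 -77.9  44. ]
st_b [ 627.4 -119.4   44. ]
st_c [581.7 -60.4  44. ]
st_d [ 571.  -101.6   44. ]
nearpad_face_lo [ 583.4 -111.3   25. ]
nearpad_face_hi [ 607.1 -118.2   25. ]
farpad_lo [606.  -35.3  25. ]
farpad_hi [632.2 -41.8  25. ]
bolt_handle bolt_mid -16.757887272453743
h_end_R h_up_R -15.563806340472022
h_end_L h_up_L -14.684116629095167
trg_dn_L trg_up_L -26.50738781639651
tail_mid bar_far_top 71.63147424399628
st_c st_a -17.147036750548637
st_d st_b -17.58890915299808
```

>>> drive_tool(
  commands="0 0 -8 -48.1 -47.9 10 8.5;0 0 -8 -48.1 -47.9 10 8.5;0 0 -8 -48.1 -47.9 10 8.5;0 0 -8 -48.1 -47.9 10 8.5;0 0 -8 -48.1 -47.9 10 8.5;0 0 -8 -48.1 -47.9 10 8.5;0 0 -8 -48.1 -47.9 10 8.5;0 0 -8 -48.1 -47.9 10 8.5;0 0 -8 -48.1 -47.9 10 8.5;0 0 -8 -48.1 -47.9 10 8.5;0 0 -8 -48.1 -47.9 10 8.5;0 0 -8 -48.1 -47.9 10 8.5",
  force=20,
)

```text
time: 1.6
tool_pos: [486.7, -97.5, 202.3]
tcp_rot: [-179.9, -0.1, 162.7]
ft_force: [0.8, 1.3, 0.4]
finger_gap: 85.1
```

```bash
python3 - <<'E'
from h import *
import pickle
from scipy.spatial.transform import Rotation as R
q=r.sense();s=snap('wrist','w1.png')
T=np.eye(4);T[:3,:3]=R.from_euler('xyz',q['tcp_rot'],degrees=True).as_matrix();T[:3,3]=q['tool_pos']
s['world_from_camera']=T@s['hand_eye'];pickle.dump(s,open('w1.pkl','wb'));print(s['hand_eye'],q['tool_pos'],q['tcp_rot'],{k:s[k] for k in s if k not in('pixels','hand_eye','world_from_camera')})
# project my handle/trigger estimates
M=np.linalg.inv(s['world_from_camera']);a=np.radians(-17);im=s['pixels'][:,:,::-1].copy()
for x,y,z in [(0,0,28),(0,-27,28),(0,27,24),(-48,-27,28),(40,-27,28)]:
    p=np.array([486.5+np.cos(a)*x-np.sin(a)*y,-94.3+np.sin(a)*x+np.cos(a)*y,z,1]);c=M@p
    uv=(s['cx']+s['fx']*c[0]/-c[2],s['cy']-s['fy']*c[1]/-c[2]);print(uv)
    cv2.circle(im,(int(uv[0]),int(uv[1])),3,(0,255,0),1)
cv2.imwrite('pics/w1m.png',cv2.resize(im,None,fx=1.5,fy=1.5))
E
```

```text
[[-7.84918608e-04  9.60129278e-01  2.79555278e-01  6.91064583e+01]
 [ 9.99999639e-01  8.44184668e-04 -9.16029596e-05  1.84227489e-01]
 [-3.23946963e-04  2.79555106e-01 -9.60129594e-01 -6.93282578e+01]
 [ 0.00000000e+00  0.00000000e+00  0.00000000e+00  1.00000000e+00]] [486.72319047 -97.45759071 202.27958693] [-1.79854189e+02 -1.32674481e-01  1.62741855e+02] {'fx': 265.3523755240474, 'fy': 265.3523755240474, 'cx': 255.92902308019282, 'cy': 192.16444536994425}
(np.float64(259.26768305483756), np.float64(189.57558016713213))
(np.float64(230.95952753253619), np.float64(189.7028673716255))
(np.float64(287.13276610381774), np.float64(188.34233816454065))
(np.float64(229.2926559595203), np.float64(138.53256076172065))
(np.float64(232.2202759095574), np.float64(228.4058376870838))
```

View pics/w1m.png

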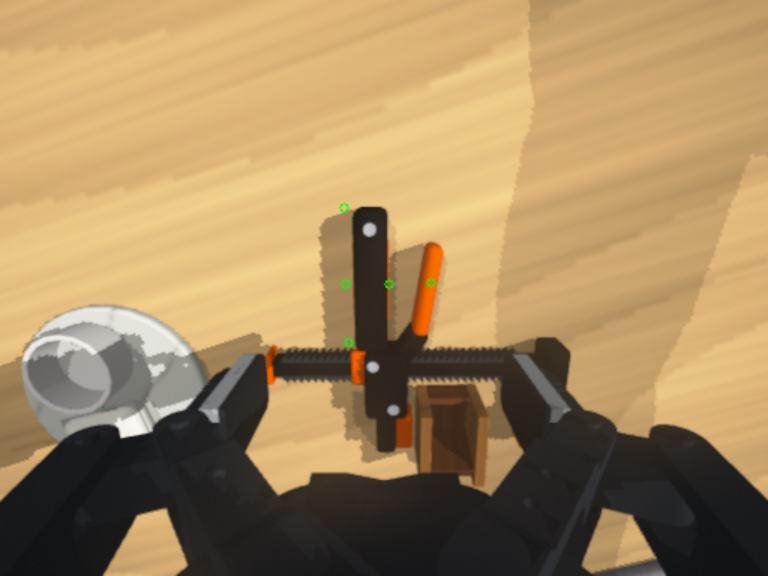

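The wrist view puts the handle's outer face at x=355 and the trigger face at x=437 in the scaled image. That moves the grip about 4 mm in +y from my estimate. Descending.

>>> drive_tool(
  commands="0 0 0 0.1 0.6 4 8.5;0 0 0 0.1 0.6 8 8.5;0 0 0 0.1 0.6 11 8.5;0 0 0 0.1 0.6 12.5 8.5;0 0 0 0.1 0.6 12.5 8.5;0 0 0 0.1 0.6 12.5 8.5",
  force=20,
)

```text
time: 2.4
tool_pos: [487.9, -89.5, 79.0]
tcp_rot: [-179.9, -0.0, 162.8]
ft_force: [0.1, 0.1, -0.5]
finger_gap: 85.0
```

>>> drive_tool(
  commands="0 0 0 0 0 0.3 7;0 0 0 0 0 0.3 6;0 0 0 0 0 0.3 5.6;0 0 0 0 0 0.3 5.6",
  force=20,
)

```text
time: 2.9
tool_pos: [488.1, -89.8, 76.4]
tcp_rot: [-179.9, 0.0, 162.8]
ft_force: [-0.0, -1.5, 1.3]
finger_gap: 55.8
```

```bash
python3 - <<'E'
from h import *
q=r.sense();print(q['tool_pos'],q['ft_force'],q['finger_gap']);s=snap('wrist','w2.png')
cv2.imwrite('pics/w2m.png',cv2.resize(s['pixels'][:,:,::-1],None,fx=1.5,fy=1.5))
E
```

```text
[488.14068298 -89.8004751   76.40070079] [-0.04984184 -1.46513267  1.34808121] 55.83815783049992
```

View pics/w2m.png

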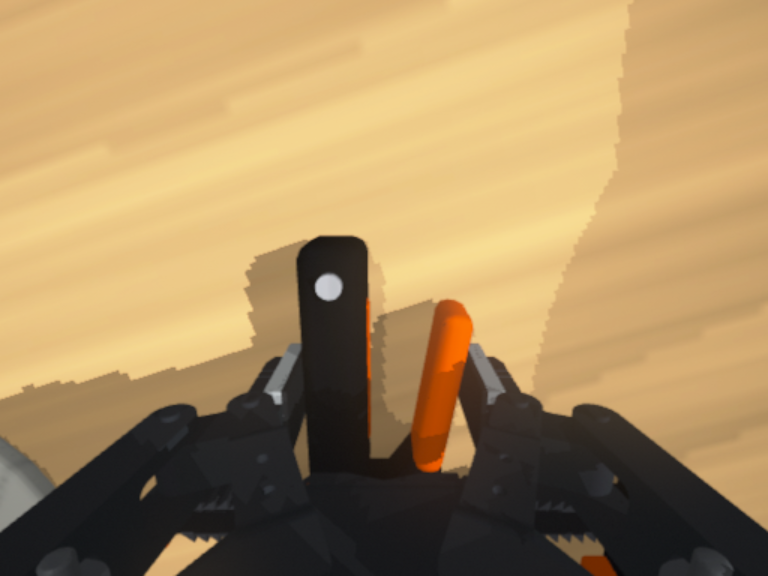

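The fingers straddle the handle (x≈300–370) and the trigger (x≈415–470) cleanly. First stroke.

>>> drive_tool(
  commands="0 0 0 0 0 0 4.5;0 0 0 0 0 0 3.5;0 0 0 0 0 0 3.5;0 0 0 0 0 0 3.5;0 0 0 0 0 0 3.5",
  force=25,
)

```text
time: 3.58
tool_pos: [488.4, -91.1, 77.6]
tcp_rot: [-179.8, 0.1, 162.8]
ft_force: [-6.2, -6.7, 12.1]
finger_gap: 35.2
```

>>> drive_tool(
  commands="0 0 0 0 0 0 6;0 0 0 0 0 0 6;0 0 0 0 0 0 6;0 0 0 0 0 0 6",
  force=25,
)

```text
time: 4.08
tool_pos: [488.4, -90.9, 77.5]
tcp_rot: [-179.8, 0.1, 162.8]
ft_force: [-0.1, -0.1, 0.6]
finger_gap: 60.1
```

```bash
python3 - <<'E'
from h import *
s=snap('top','t2.png');w=snap('wrist','w3.png')
a=s['pixels'][150:260,230:340,::-1];cv2.imwrite('pics/c2.png',np.hstack([cv2.resize(a,(400,400),interpolation=2),cv2.resize(w['pixels'][100:,56:456,::-1],(400,400))]))
E
```

```text
(no output)
```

View pics/c2.png

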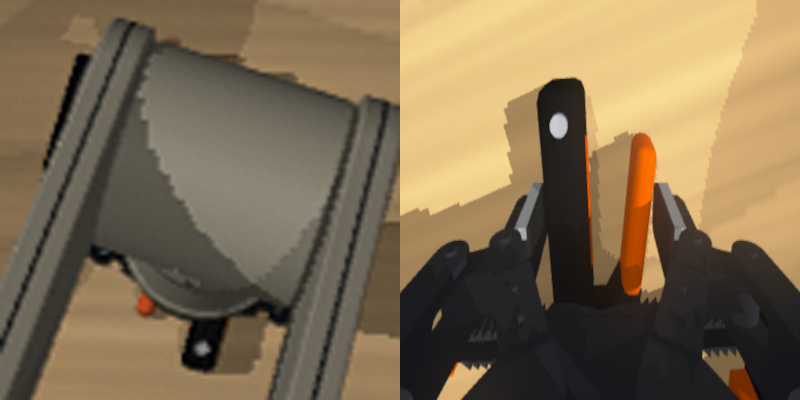

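>>> drive_tool(
  commands="0 0 0 0 0 -0.2 5;0 0 0 0 0 -0.2 3.5;0 0 0 0 0 -0.2 3.5;0 0 0 0 0 -0.2 3.5;0 0 0 0 0 -0.2 3.5",
  force=25,
)

```text
time: 4.8
tool_pos: [488.6, -91.7, 80.5]
tcp_rot: [-179.7, 0.1, 162.9]
ft_force: [-6.3, -4.1, 9.0]
finger_gap: 35.2
```

>>> drive_tool(
  commands="0 0 0 0 0 0 5.8;0 0 0 0 0 0 5.8;0 0 0 0 0 0 5.8;0 0 0 0 0 0 5.8;0 0 0 0 0 0 5;0 0 0 0 0 0 3.5;0 0 0 0 0 0 3.5;0 0 0 0 0 0 3.5;0 0 0 0 0 0 3.5",
  force=25,
)

```text
time: 5.92
tool_pos: [489.0, -92.9, 81.9]
tcp_rot: [-179.6, 0.2, 162.9]
ft_force: [-6.1, -5.0, 12.3]
finger_gap: 35.4
```

```bash
python3 - <<'E'
from h import *
s=snap('scene','s2.png')
cv2.imwrite('pics/s2m.png',cv2.resize(s['pixels'][170:270,160:300,::-1],(700,500),interpolation=2))
E
```

```text
(no output)
```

View pics/s2m.png

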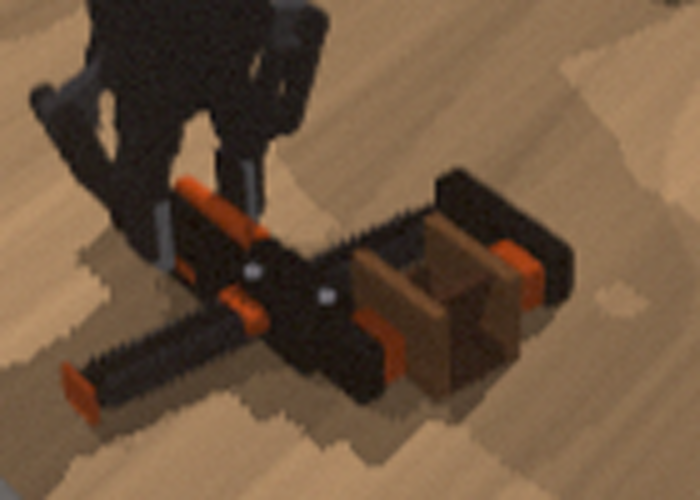

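```bash
python3 - <<'E'
from h import *
import pickle
s=pickle.load(open('scene.pkl','rb'))
f=lambda u,v,z:plane(s,160+u/5-.4,170+v/5-.4,z)
for n,u,v,z in [('tailcap',80,393,15),('tailtop',72,367,25),('bolt_mid',252,270,30),('bolt_up',327,295,30),('farpad_out_top',545,262,26),('farpad_in_top',520,273,26),('nearpad_face_top',403,345,26),('st_nearcheek',450,315,44),('st_farcheek',520,275,44),('farjaw_end_top',570,245,30)]:
    p=f(u,v,z);print(n,p.round(1),'xl',(.956*p[0]-.292*p[1]).round(1),'yl',(.292*p[0]+.956*p[1]).round(1))
E
```

```text
tailcap [ 517.  -200.2   15. ] xl 552.7 yl -40.4
tailtop [ 512.4 -198.3   25. ] xl 547.7 yl -40.0
bolt_mid [ 537.1 -114.2   30. ] xl 546.8 yl 47.7
bolt_up [ 573.3 -110.3   30. ] xl 580.3 yl 61.9
farpad_out_top [633.5 -37.6  26. ] xl 616.6 yl 149.0
farpad_in_top [628.8 -49.8  26. ] xl 615.6 yl 136.0
nearpad_face_top [ 615.  -115.4   26. ] xl 621.7 yl 69.3
st_nearcheek [ 632.7 -107.5   44. ] xl 636.3 yl 81.9
st_farcheek [641.9 -70.6  44. ] xl 634.3 yl 120.0
farjaw_end_top [638.7 -26.2  30. ] xl 618.3 yl 161.4
```

Bar is at about 35 mm and the pad gap measures about 66 mm, as expected. I'll keep pumping and bring the height and y back while the fingers are open.

>>> drive_tool(
  commands="0 0 0 0 0 0 5.8;0 0 0 0 0.15 0.4 5.8;0 0 0 0 0.15 0.5 5.8;0 0 0 0 0.15 0.5 5.8;0 0 0 0 0.15 0.5 5;0 0 0 0 0.15 0.5 3.5;0 0 0 0 0.15 0.5 3.5;0 0 0 0 0.15 0.5 3.5;0 0 0 0 0.15 0.5 3.5",
  force=25,
)

```text
time: 7.1
tool_pos: [489.7, -92.4, 78.0]
tcp_rot: [-179.5, 0.2, 162.9]
ft_force: [-7.2, -4.9, 12.6]
finger_gap: 35.6
```

>>> drive_tool(
  commands="0 0 0 0 0 0 5.8;0 0 0 0 0.1 0.1 5.8;0 0 0 0 0.1 0.1 5.8;0 0 0 0 0.1 0.1 5.8;0 0 0 0 0.1 0.1 5;0 0 0 0 0.1 0.1 3.5;0 0 0 0 0.1 0.1 3.5;0 0 0 0 0.1 0.1 3.5;0 0 0 0 0.1 0.1 3.5",
  force=25,
)

```text
time: 8.22
tool_pos: [490.4, -92.6, 78.4]
tcp_rot: [-179.4, 0.3, 162.9]
ft_force: [-6.1, -5.3, 12.7]
finger_gap: 35.7
```

>>> drive_tool(
  commands="0 0 0 0 0 0 5.8;0 0 0 0 0.1 0.1 5.8;0 0 0 0 0.1 0.1 5.8;0 0 0 0 0.1 0.1 5.8;0 0 0 0 0.1 0.1 5;0 0 0 0 0.1 0.1 3.5;0 0 0 0 0.1 0.1 3.5;0 0 0 0 0.1 0.1 3.5;0 0 0 0 0.1 0.1 3.5",
  force=25,
)

```text
time: 9.35
tool_pos: [491.1, -92.7, 78.7]
tcp_rot: [-179.3, 0.3, 162.9]
ft_force: [-5.9, -5.4, 12.9]
finger_gap: 35.7
```

```bash
python3 - <<'E'
from h import *
s=snap('scene','s3.png')
cv2.imwrite('pics/s3m.png',cv2.resize(s['pixels'][170:270,160:300,::-1],(700,500),interpolation=2))
E
```

```text
(no output)
```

View pics/s3m.png

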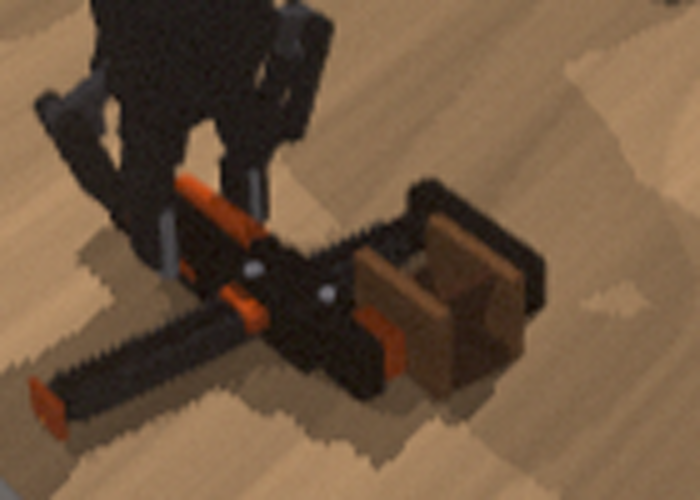

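Bar is now about 50 mm and the stand hasn't moved. The far jaw is just behind the stand's far cheek. One more full stroke.

>>> drive_tool(
  commands="0 0 0 0 0 0 5.8;0 0 0 0.2 0.1 0.1 5.8;0 0 0 0.2 0.1 0.1 5.8;0 0 0 0.2 0.1 0.1 5.8;0 0 0 0.2 0.1 0.1 5;0 0 0 0.2 0.1 0.1 3.5;0 0 0 0.2 0.1 0.1 3.5;0 0 0 0.2 0.1 0.1 3.5;0 0 0 0.2 0.1 0.1 3.5",
  force=25,
)

```text
time: 10.52
tool_pos: [489.8, -92.1, 79.0]
tcp_rot: [-179.2, 0.4, 162.9]
ft_force: [-7.2, -5.4, 14.4]
finger_gap: 36.0
```

```bash
python3 - <<'E'
from h import *
s=snap('scene','s4.png')
cv2.imwrite('pics/s4m.png',cv2.resize(s['pixels'][170:270,160:300,::-1],(700,500),interpolation=2))
E
```

```text
(no output)
```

View pics/s4m.png

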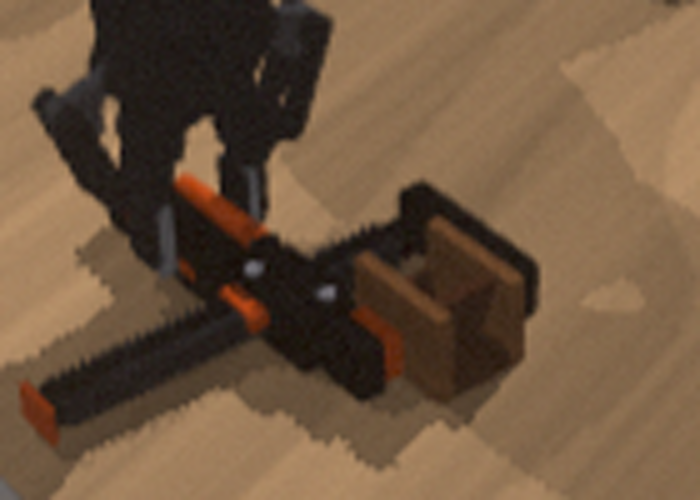

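```bash
cat > tr.py <<'E'
from h import *
import sys
I={k:cv2.imread(f'pics/{k}.png') for k in sys.argv[1:]}
S=__import__('pickle').load(open('scene.pkl','rb'))
K=8; ref=list(I)[0]
big=lambda a:cv2.resize(a,None,fx=K,fy=K,interpolation=2)
for n,(u,v,w,h,z) in dict(tail=(165,239,18,22,15),bolt=(204,216,14,14,30),stand=(230,212,36,38,40),jawcorner=(246,200,12,12,30)).items():
    if n=='tail' or n=='jawcorner':
        # anchor windows in the last image of the list
        b=list(I)[-1]; u,v=(160,242) if n=='tail' else (237,202)
    else: b=ref
    t=big(I[b][v:v+h,u:u+w])
    for k in I:
        m=big(I[k][v-16:v+h+16,u-6 if u>166 else 154:u+w+24])
        rr=cv2.matchTemplate(m,t,cv2.TM_CCOEFF_NORMED);_,q,_,l=cv2.minMaxLoc(rr)
        p=plane(S,(u-6 if u>166 else 154)+l[0]/K+w/2,v-16+l[1]/K+h/2,z);print(n,k,round(q,2),'yl',round(.292*p[0]+.956*p[1],1))
E
python3 tr.py s2 s3 s4
```

```text
tail s2 0.97 yl -39.3
tail s3 0.98 yl -53.7
tail s4 1.0 yl -57.9
bolt s2 1.0 yl 50.5
bolt s3 0.97 yl 51.2
bolt s4 0.98 yl 51.4
stand s2 1.0 yl 85.7
stand s3 0.69 yl 85.1
stand s4 0.6 yl 84.6
jawcorner s2 0.99 yl 154.0
jawcorner s3 0.99 yl 139.7
jawcorner s4 1.0 yl 135.2
```

Tail travel relative to the bolt was 15.1 mm over three strokes and 4.4 mm on the last one. Bar is therefore at about 54.5–55 mm, close to contact. Now the final stroke with a lower grip force.

>>> drive_tool(
  commands="0 0 0 0 0 0 5.8;0 0 0 0 0 0.2 5.8;0 0 0 0 0 0.2 5.8;0 0 0 0 0 0.2 5.8;0 0 0 0 0 0.2 5;0 0 0 0 0 0.2 4.3;0 0 0 0 0 0.2 3.5;0 0 0 0 0 0.2 3.5;0 0 0 0 0 0.2 3.5;0 0 0 0 0 0.2 3.5",
  force=20,
)

```text
time: 11.82
tool_pos: [489.8, -93.3, 78.3]
tcp_rot: [-179.1, 0.4, 162.9]
ft_force: [-8.3, -4.5, 14.6]
finger_gap: 43.8
```

```bash
python3 - <<'E'
from h import *
s=snap('scene','s5.png')
cv2.imwrite('pics/s5m.png',cv2.resize(s['pixels'][170:270,160:300,::-1],(700,500),interpolation=2))
E
python3 tr.py s4 s5
```

```text
tail s4 0.98 yl -53.0
tail s5 1.0 yl -57.9
bolt s4 1.0 yl 50.5
bolt s5 0.82 yl 48.1
stand s4 1.0 yl 85.7
stand s5 0.97 yl 82.9
jawcorner s4 0.99 yl 140.6
jawcorner s5 1.0 yl 135.5
```

View pics/s5m.png

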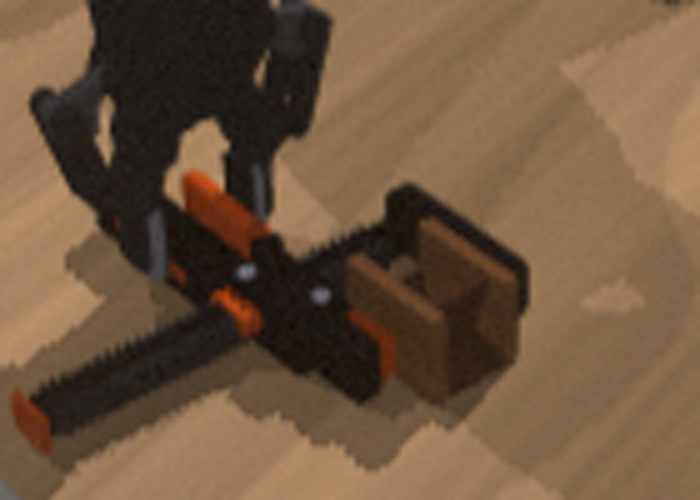

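With 20 N of grip the trigger stalled at a 43.8 mm gap. The stand now moves with the clamp, so it's pinched: about 10 N going by bar travel, up to 20 N going by trigger force. I'll raise the grip a little.

>>> drive_tool(
  commands="0 0 0 0 0 0 3.5;0 0 0 0 0 0 3.5;0 0 0 0 0 0 3.5;0 0 0 0 0 0 3.5",
  force=22,
)

```text
time: 12.38
tool_pos: [490.1, -93.9, 79.3]
tcp_rot: [-179.0, 0.4, 163.0]
ft_force: [-5.8, -2.7, 8.6]
finger_gap: 37.3
```

```bash
python3 - <<'E'
from h import *
s=snap('scene','s6.png');snap('scene','s7.png')
print(r.sense()['finger_gap'])
E
python3 tr.py s5 s6 s7
```

```text
37.15643832160902
tail s5 0.98 yl -56.2
tail s6 0.99 yl -57.9
tail s7 1.0 yl -57.9
bolt s5 1.0 yl 50.5
bolt s6 0.89 yl 50.4
bolt s7 0.89 yl 50.4
stand s5 1.0 yl 85.7
stand s6 0.98 yl 83.7
stand s7 0.98 yl 83.7
jawcorner s5 0.99 yl 136.6
jawcorner s6 1.0 yl 135.2
jawcorner s7 1.0 yl 135.2
```

The two estimates now agree: about 18 N from bar travel (59 mm) and 20–27 N from the 22 N trigger force. The trigger is still squeezed, and everything is still. Handing in.

```bash
python3 -c "
from h import *
print(r.hand_in()); q=r.sense(); print(q['time'],q['finger_gap'],q['ft_force'])"
```

```text
the job is handed in; nothing more can be done
None
the job is handed in; nothing more can be done
```

I pumped the trigger eight strokes and handed the job in at about 12.5 s of the 45 s, with the fingers still squeezing at 22 N. The hand-in gave no verdict.

- **Pressure:** there is no force reading at the pads, so this is an estimate. Bar travel (about 59 mm drawn in) gives about 18 N, and the trigger force gives 20–27 N. Both are inside the 8–32 N window.
- **Trigger:** the last finger gap was 37.2 mm, so the trigger is about 0.19 rad in.
- **Stillness:** the last two pictures show no movement of stand, clamp or jaw. Clamp and stand shifted only a few millimetres over the whole job.
- **Not fully checked:** the wrist read up to about 14 N upward during strokes (8.6 N at the end). On the first stroke I put this down to the fingertips touching the desk. It persisted after I raised the arm, so it probably comes from the pads swinging forward as they close. I took no final picture of the coaster, tealight holder, case, dispenser or pill box; the arm stayed well clear of them.

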